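# Press the specimen holder into the spring feeder

## Robot

A 6-joint arm with a two-finger parallel gripper is mounted at the origin on the work surface. World frame = base frame: x ahead of the robot, y to its left, z up, the work surface at z = 0. Lengths are in m, angles in degrees, forces in N, time in s.
With the tool pointing down it reaches from about 0.4 to 0.825 m from the base axis. Payload 7 kg.
Tool frame: the origin (TCP) lies on the centre line of the jaws, within the pads' length; the fingertips stand 11 mm ahead of it and the grasp point (between the pads) lies 8 mm behind it; z points along the fingers, y is the direction in which the jaws open and shut (so a half turn about z gives the same grasp; the last joint's range is limited). The gripper opens to 88 mm and grips with 3 to 60 N. Pads are 19 mm wide; open, the fingers measure 130 mm over their backs; the gripper's body (78 mm by 193 mm) begins 47 mm behind the grasp point.
Start: joints at [-47.435, 20.546, 0.682, 0, -70.136, -16.507], TCP at [0.296, -0.606, 0.238] pointing down, gripper open.
Joint ranges: [-176.03, 176.03], [-82.01, 121.73], [-58.28, 71.71], [-173.87, 95.51], [-174.79, -0.11], [-173.66, 173.66]. Speed limits (degrees/s): [136.94, 136.94, 172.46, 180, 180, 180].

## Interface

Orientations are given as [roll, pitch, yaw] about the fixed x, y, z axes, in that order (R = Rz(yaw) Ry(pitch) Rx(roll)).
In Python, from plant import ctrl, cams, order gives the robot as it stands.
- The arm moves only by the tool jog_arm, never from a script. Its argument "motion" is a list of rows, each an object with "offset": the shift along the tool's x, y, z in mm, a list of three; "roll": the turn about the tool's z in rad; "hand": the finger opening in mm, from 0 to 87.6. A call has 1 to 20 rows; each row is the pose to reach, as a shift and turn from the pose commanded when the call began, along the tool's axes at that moment; what a row does not reach only later rows make up. A row lasts 1/12 s, in which the tool goes at most 41.7 mm and 7.16 degrees, less where a joint would pass 70% of its speed; a pose out of reach is approached as far as the arm can. A call with a gripper value outside its range is refused whole. The fingers move at their own pace and stop on an object; the grip force is fixed at half the most. Time passes only in rows, so rows that repeat a pose let the fingers close. It gives the time, the measured TCP pose, the force and the opening at its end, in the units of the state.
- ctrl.get_obs(): the state, without advancing time (a new reading comes with each control period).
- cams.snapshot(name): name is "scene" or "top" or "wrist"; returns a dict with "img" (480x640x3 uint8, red, green, blue), "K" (3x3 intrinsics, pixels), "D" ([k1, k2, p1, p2, k3] as OpenCV has them; the pictures are not rectified), "cam_to_world" (4x4, takes a point from camera to world coordinates); the wrist camera has in their place "T_tool_cam" (4x4, takes a point from camera to tool coordinates, whose origin is the TCP and whose axes are the flange's). Camera axes: x right, y down, z forward; pixel columns grow to the right and rows downward; lengths in m; the calibration is good to about 2 mm. A picture is of the moment at which its call begins: read the wrist's pose just before it. There is no depth.
- order.close_job(): hands the job in, once; it reports no verdict.
The state is a dict: "clock": time; "joint_pos": joint angles; "qvel": joint speeds; "tau": joint torques, N m; "tool_pos": TCP position; "orientation": TCP orientation; "force": force on the tool from outside, world axes, zero at the start; "moment": the same for the moment, N m; "opening": finger opening in m.
Only numpy, scipy, OpenCV 4.12 (cv2) and the standard library are available. Lean on these libraries where they do the work, as an engineer would, in place of code of your own. Each camera call takes 0.05 s, during which the arm holds its last target. There are 200 camera calls.

## Task

Load the specimen holder with the round drum-shaped foot into the hardness tester's spring feeder: set it foot down in the feeder's mouth and press it straight down against the spring until both catches have snapped over the drum, then let go so that it stays down, upright. Leave the holder with the square foot and the one with the wide, thin disc foot standing where they are.

Things in the scene. Friction and masses are not known exactly. Their poses are not given: they have to be found in the camera images.
- round_holder: Holder to load, 0.3 kg: round steel drum foot, 52 mm diameter, 30 tall, lower edge bevelled from 38 mm across at the underside to full width 7 mm up; on it a 18 mm round stem up to 115 mm. Grip the stem about 98 mm above the underside. Origin: centre of underside, z up. Press until its underside is about 75 mm above the feeder's; let go, and it rises to rest under the catches at 82.
- feeder: Fixed cream column 110 mm square, top 110 mm above its underside, 72 mm bore. Origin: underside, on the bore axis, z up. Spring follower in the bore: top at 106 mm, hard stop 72; 5.5 N rising to 15; a well-centred press takes about 12 N, the weight helping. At +-y two sprung catches slope inwards (top 28 mm above the column, tips 11 mm off axis); the drum spreads them and they snap over its top. At +-x fixed sloping guides.
- square_holder: Bystander, leave standing: loose holder with a square steel foot 54 x 54 x 30 mm and the same 18 mm round upright stem up to 115 mm. Origin: centre of the underside, z up.
- flat_holder: Bystander, leave standing: loose holder with a wide thin steel disc foot, 74 mm diameter, 12 mm thick, and the same 18 mm round upright stem up to 115 mm. Origin: centre of the underside, z up.
Mind the look-alikes: they are no part of the job. Leave any pink or red look-alike of the round_holder alone.

How it is judged:
By the outcome, as a careful person would: the job done as asked, in the order asked, and still so for the second after the job is handed in, with the robot touching nothing.
It also fails if it takes over 37 s, if anything falls off the work surface, if the arm or the gripper's body presses on something with over 40 N, if the wrist force passes 120 N, or if a joint passes its speed limit or range.

## Working session

There is one attempt and no reset: what is moved stays moved. The work goes in short steps, Python scripts to look and compute and a tool call to move; the robot and the scene stay as the last step left them, time stands still between calls to the robot, and variables do not carry over. Pictures are saved under pics/ and viewed, about 8 in all and at most 12, crops included, and the job is handed in when it is done.

Besides the shell and the picture viewer there is one more tool, called after "Emit:" as name(argument=value, ...) on one line, values as JSON. jog_arm: Moves the arm, as the interface text tells. Its arguments: {"type":"object","properties":{"motion":{"type":"array"}},"required":["motion"]}

```bash
mkdir -p pics; ls; cat > h.py <<'E'
import numpy as np, cv2
from plant import ctrl, cams, order
from scipy.spatial.transform import Rotation as R
def snap(name, fn=None):
    o=ctrl.get_obs(); s=cams.snapshot(name)
    if fn: cv2.imwrite('pics/'+fn, s['img'][:,:,::-1])
    if name=='wrist':
        T=np.eye(4); T[:3,:3]=R.from_euler('xyz',o['orientation'],degrees=True).as_matrix(); T[:3,3]=o['tool_pos']
        s['T']=T@s['T_tool_cam']
    else: s['T']=np.array(s['cam_to_world'])
    return s
def px2w(s,uv,z):
    p=cv2.undistortPoints(np.array(uv,float).reshape(-1,1,2),np.array(s['K']),np.array(s['D'])).reshape(-1,2)
    d=np.c_[p,np.ones(len(p))]@s['T'][:3,:3].T; c=s['T'][:3,3]
    return c+d*((np.broadcast_to(z,len(p))-c[2])/d[:,2])[:,None]
def w2px(s,P):
    Ti=np.linalg.inv(s['T']); 
    return cv2.projectPoints(np.array(P,float).reshape(-1,1,3),cv2.Rodrigues(Ti[:3,:3])[0],Ti[:3,3],np.array(s['K']),np.array(s['D']))[0].reshape(-1,2)
E
python3 - <<'E'
from h import *
print(ctrl.get_obs())
for n in ['top','scene']:
    s=snap(n,n+'1.png'); print(n,s['T'].round(3).tolist(),s['K'])
E
```

```text
pics
{'clock': 0.0, 'joint_pos': array([-4.74354008e+01,  2.05923001e+01,  6.33087749e-01, -1.95529783e-02,
       -7.01334828e+01, -1.65086784e+01]), 'qvel': array([ 0.06439236, -0.0281723 ,  0.04889175,  0.03002228,  0.02243358,
        0.02328932]), 'tau': array([-1.24684384e-04, -5.82724643e+01,  2.93055296e+01,  6.99744165e+00,
        6.64417574e-03, -1.48662589e-04]), 'tool_pos': array([ 0.29628519, -0.60598459,  0.23660946]), 'orientation': array([ 1.79905903e+02, -8.71968572e-03, -1.53950732e+02]), 'force': array([-0.35518893,  0.64429552, -0.62082329]), 'moment': array([-0.00599791, -0.0224998 ,  0.02679053]), 'opening': 0.0877624194885391}
top [[0.008, -0.983, 0.183, 0.397], [-1.0, -0.003, 0.025, -0.093], [-0.024, -0.183, -0.983, 0.801], [0.0, 0.0, 0.0, 1.0]] [[447.90345423   0.         317.9860292 ]
 [  0.         447.90345423 243.55406583]
 [  0.           0.           1.        ]]
scene [[-0.099, 0.822, -0.56, 1.064], [0.995, 0.083, -0.054, -0.058], [0.002, -0.563, -0.826, 0.84], [0.0, 0.0, 0.0, 1.0]] [[583.14771934   0.         323.23811136]
 [  0.         583.14771934 229.87508198]
 [  0.           0.           1.        ]]
```

View pics/top1.png

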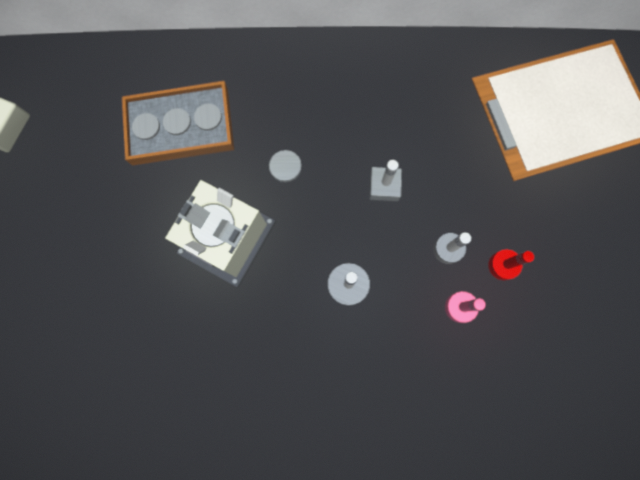

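View pics/scene1.png

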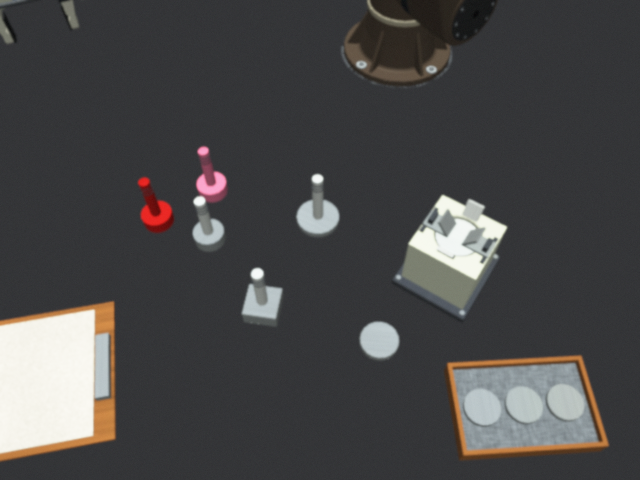

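The top view shows the grey round holder with its drum at (451,248) and stem top at (465,238). The square holder is at (386,183), the flat one at (349,284), and the pink and red look-alikes at (463,307) and (507,265). The feeder is at about (213,225), with its catches at (195,215) and (228,231). The scene view agrees: round holder stem top at (200,201), feeder at about (458,237).

```bash
python3 - <<'E'
from h import *
t=snap('top');s=snap('scene')
print('stem top',px2w(t,[(465,238)],.115).round(4),px2w(s,[(200,201)],.115).round(4))
print('drum top',px2w(t,[(451,247)],.03).round(4))
print('pink',px2w(t,[(479,304)],.115).round(4),'red',px2w(t,[(528,257)],.115),'flat',px2w(t,[(351,278)],.115),'sq',px2w(t,[(392,166)],.115))
print('feeder c',px2w(t,[(213,225)],.108).round(4),px2w(s,[(458,237)],.108).round(4))
# fit feeder pose using bore ellipse/edge: top corners seen
print('corners top',px2w(t,[(202,181),(266,212),(230,272),(167,234)],.11).round(4).tolist())
print('corners scene',px2w(s,[(443,199),(505,238),(466,275),(411,238)],.11).round(4).tolist())
for n,im,(x0,y0,x1,y1) in [('t',t,(150,160,290,300)),('s',s,(380,180,520,320))]:
    cv2.imwrite(f'pics/crop_{n}.png',cv2.resize(im['img'][y0:y1,x0:x1,::-1],None,fx=4,fy=4,interpolation=cv2.INTER_CUBIC))
a=cv2.imread('pics/crop_t.png');b=cv2.imread('pics/crop_s.png');cv2.imwrite('pics/crop1.png',cv2.resize(np.hstack([a,b]),(800,400)))
o=ctrl.get_obs();print(o['tool_pos'],o['orientation'],o['clock'])
E
```

```text
stem top [[ 0.5345 -0.304   0.115 ]] [[ 0.5378 -0.3016  0.115 ]]
drum top [[ 0.5354 -0.3048  0.03  ]]
pink [[ 0.4323 -0.3203  0.115 ]] red [[ 0.50478559 -0.40074464  0.115     ]] flat [[ 0.47127917 -0.12594636  0.115     ]] sq [[ 0.652232   -0.19295598  0.115     ]]
feeder c [[0.5559 0.0938 0.108 ]] [[0.5604 0.0982 0.108 ]]
corners top [[0.6289, 0.1153, 0.11], [0.5768, 0.0088, 0.11], [0.4801, 0.0625, 0.11], [0.5406, 0.167, 0.11]]
corners scene [[0.4918, 0.0764, 0.11], [0.5565, 0.1685, 0.11], [0.6269, 0.1073, 0.11], [0.5707, 0.0272, 0.11]]
[ 0.29638952 -0.60614419  0.23700066] [ 1.79942399e+02 -7.56532589e-03 -1.53945558e+02] 0.2
```

View pics/crop1.png

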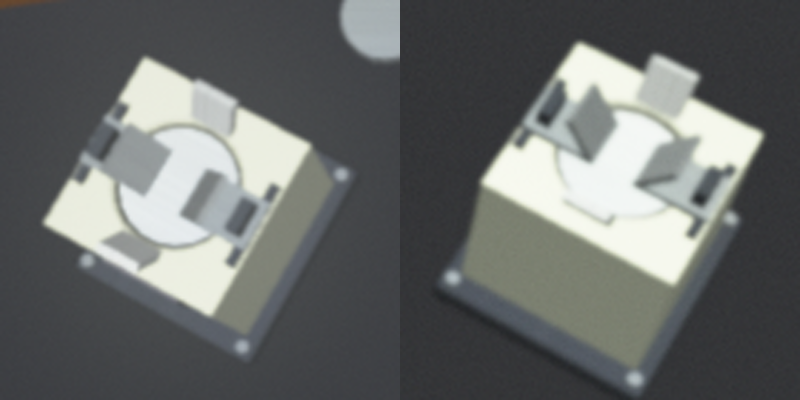

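```bash
cat >> h.py <<'E'
def tri(views):  # [(s,uv),...] -> point, by least squares on rays
    A=np.zeros((3,3));b=np.zeros(3)
    for s,uv in views:
        c=s['T'][:3,3]; d=px2w(s,[uv],0)[0]-c; d/=np.linalg.norm(d); P=np.eye(3)-np.outer(d,d); A+=P; b+=P@c
    return np.linalg.solve(A,b)
def rel(target):  # world target -> tool-axes offset mm from the measured pose
    o=ctrl.get_obs(); M=R.from_euler('xyz',o['orientation'],degrees=True).as_matrix()
    return (M.T@(np.array(target)-o['tool_pos'])*1000).round(1), o['tool_pos'].round(4), o['orientation'].round(2), o['clock']
E
python3 - <<'E'
from h import *
t=snap('top');s=snap('scene')
a=np.array([(43,223),(145,57),(310,147),(213,317)])*.35+[150,160]
b=(np.array([(763,133),(675,285),(482,182),(580,42)])-[400,0])*.35+[380,180]
# order by world position
# match corners: nearest in world at z=.11
wa=px2w(t,a,.11);wb=px2w(s,b,.11)
P=[]
for i in range(4):
    j=np.linalg.norm(wb-wa[i],axis=1).argmin(); P.append(tri([(t,a[i]),(s,b[j])])); print(wa[i].round(4),wb[j].round(4),P[-1].round(4))
P=np.array(P);print('centre',P.mean(0).round(4),wa.mean(0),wb.mean(0))
for q in(wa,wb):
  d=np.roll(q,-1,0)-q; print(np.linalg.norm(d,axis=1).round(4),np.degrees(np.arctan2(d[:,1],d[:,0])).round(1)%90)
print('stem top tri',tri([(t,(465,238)),(s,(200,201))]).round(4))
print(rel([.536,-.303,.237]))
E
```

```text
[0.5339 0.1698 0.11  ] [0.5349 0.1733 0.11  ] [0.5343 0.1721 0.1084]
[0.6307 0.1175 0.11  ] [0.6334 0.1217 0.11  ] [0.6319 0.1205 0.1067]
[0.5777 0.0209 0.11  ] [0.5813 0.0239 0.11  ] [0.5788 0.023  0.1059]
[0.4817 0.0712 0.11  ] [0.4832 0.0765 0.11  ] [0.4819 0.0744 0.1077]
centre [0.5567 0.0975 0.1072] [0.55603543 0.09482482 0.11      ] [0.55819508 0.09885562 0.11      ]
[0.11   0.1102 0.1084 0.1115] [61.6 61.2 62.3 62.1]
[0.1111 0.1108 0.1113 0.1097] [62.4 62.  61.8 61.9]
stem top tri [ 0.5351 -0.3039  0.1115]
(array([-3.484e+02,  1.672e+02,  3.000e-01]), array([ 0.2964, -0.6063,  0.2372]), array([ 179.97,   -0.  , -153.95]), 0.3)
```

Emit:
jog_arm(motion=[{"offset": [-349, 167, 0], "roll": 0, "hand": 87}, {"offset": [-349, 167, 0], "roll": 0, "hand": 87}, {"offset": [-349, 167, 0], "roll": 0, "hand": 87}, {"offset": [-349, 167, 0], "roll": 0, "hand": 87}, {"offset": [-349, 167, 0], "roll": 0, "hand": 87}, {"offset": [-349, 167, 0], "roll": 0, "hand": 87}, {"offset": [-349, 167, 0], "roll": 0, "hand": 87}, {"offset": [-349, 167, 0], "roll": 0, "hand": 87}, {"offset": [-349, 167, 0], "roll": 0, "hand": 87}, {"offset": [-349, 167, 0], "roll": 0, "hand": 87}, {"offset": [-349, 167, 0], "roll": 0, "hand": 87}, {"offset": [-349, 167, 0], "roll": 0, "hand": 87}, {"offset": [-349, 167, 0], "roll": 0, "hand": 87}, {"offset": [-349, 167, 0], "roll": 0, "hand": 87}])

```text
clock: 1.47
tool_pos: [0.536, -0.3039, 0.2376]
orientation: [180.0, -0.0, -154.0]
force: [-0.2, -0.1, -0.3]
opening: 0.0869
```

```bash
python3 - <<'E'
from h import *
s=snap('wrist','w1.png'); print(s['T'].round(3).tolist()); print(w2px(s,[(.5355,-.3035,.115),(.5355,-.3035,.03)]).round(0)); print(rel([.536,-.303,.09]))
E
```

```text
[[-0.438, 0.862, 0.256, 0.466], [0.899, 0.42, 0.125, -0.337], [0.0, 0.285, -0.959, 0.385], [0.0, 0.0, 0.0, 1.0]]
[[321. 237.]
 [321. 210.]]
(array([ -0.5,   0.8, 147.6]), array([ 0.5359, -0.304 ,  0.2376]), array([ 1.8000e+02, -1.0000e-02, -1.5402e+02]), 1.5167)
```

View pics/w1.png

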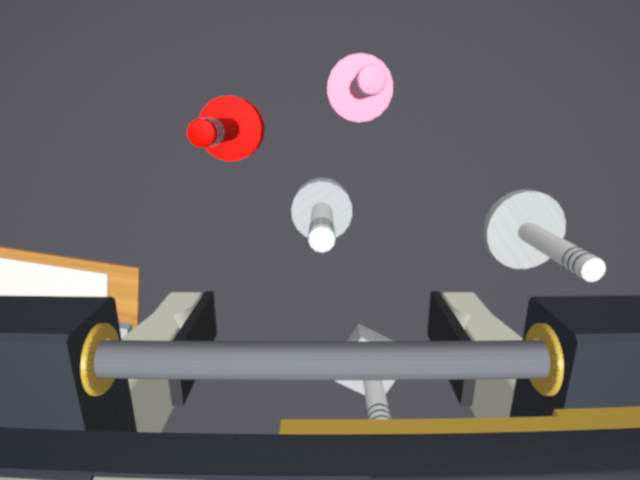

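The wrist view puts the grey round holder's stem top at (322,239), within 2 px of the prediction at (321,237). The stem is centred between the open jaws and nothing blocks the way down. I'll descend and close.

Emit:
jog_arm(motion=[{"offset": [0, 0, 40], "roll": 0, "hand": 87}, {"offset": [0, 0, 80], "roll": 0, "hand": 87}, {"offset": [0, 0, 115], "roll": 0, "hand": 60}, {"offset": [0, 0, 135], "roll": 0, "hand": 40}, {"offset": [0, 0, 147.5], "roll": 0, "hand": 35}, {"offset": [0, 0, 147.5], "roll": 0, "hand": 30}, {"offset": [0, 0, 147.5], "roll": 0, "hand": 24}, {"offset": [0, 0, 147.5], "roll": 0, "hand": 20}, {"offset": [0, 0, 147.5], "roll": 0, "hand": 10}, {"offset": [0, 0, 147.5], "roll": 0, "hand": 10}, {"offset": [0, 0, 147.5], "roll": 0, "hand": 10}, {"offset": [0, 0, 147.5], "roll": 0, "hand": 10}, {"offset": [0, 0, 147.5], "roll": 0, "hand": 10}, {"offset": [0, 0, 147.5], "roll": 0, "hand": 10}])

```text
clock: 2.68
tool_pos: [0.537, -0.3032, 0.0904]
orientation: [-180.0, 0.0, -153.9]
force: [1.0, -0.2, 0.5]
opening: 0.0177
```

Emit:
jog_arm(motion=[{"offset": [0, 0, -20], "roll": 0, "hand": 10}, {"offset": [0, 0, -50], "roll": 0, "hand": 10}, {"offset": [0, 0, -85], "roll": 0, "hand": 10}, {"offset": [0, 0, -120], "roll": 0, "hand": 10}, {"offset": [0, 0, -155], "roll": 0, "hand": 10}, {"offset": [-10, 18, -185], "roll": 0.05, "hand": 10}, {"offset": [-25, 45, -200], "roll": 0.15, "hand": 10}, {"offset": [-42, 76, -200], "roll": 0.25, "hand": 10}, {"offset": [-59, 107, -200], "roll": 0.35, "hand": 10}, {"offset": [-76, 137, -200], "roll": 0.45, "hand": 10}, {"offset": [-93, 168, -200], "roll": 0.55, "hand": 10}, {"offset": [-110, 199, -200], "roll": 0.65, "hand": 10}, {"offset": [-127, 229, -200], "roll": 0.75, "hand": 10}, {"offset": [-144, 260, -200], "roll": 0.85, "hand": 10}, {"offset": [-160, 289, -200], "roll": 0.94, "hand": 10}, {"offset": [-175, 316, -200], "roll": 0.94, "hand": 10}, {"offset": [-187, 338, -200], "roll": 0.94, "hand": 10}, {"offset": [-193, 350, -200], "roll": 0.94, "hand": 10}, {"offset": [-193, 350, -200], "roll": 0.94, "hand": 10}, {"offset": [-193, 350, -200], "roll": 0.94, "hand": 10}])

```text
clock: 4.35
tool_pos: [0.5557, 0.0966, 0.2893]
orientation: [-179.9, -0.1, 152.3]
force: [0.0, -0.2, -3.6]
opening: 0.0177
```

```bash
python3 - <<'E'
from h import *
s=snap('wrist');t=snap('top');c=snap('scene')
im=np.vstack([cv2.resize(s['img'],(640,480)),]); 
a=cv2.resize(s['img'],(400,300)); b=cv2.resize(c['img'][60:330,280:640],(400,300))
cv2.imwrite('pics/m1.png',np.hstack([cv2.resize(s['img'],(533,400)),cv2.resize(c['img'][80:330,400:560],(256,400))])[:,:,::-1])
print(w2px(s,[(.557,.097,.11)]),w2px(c,[(.557,.097,.11)]))
E
```

```text
[[322.57327551 219.65129333]] [[457.40710712 234.33258362]]
```

View pics/m1.png

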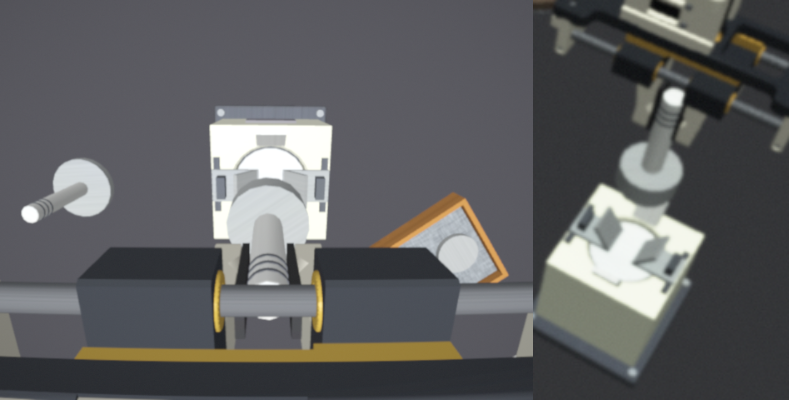

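The wrist view shows the drum at about (267,215) in the reduced image, over the feeder. The catches lie along the jaw axis, left and right, at (225,185) and (318,185). I'll refine the feeder centre from the column edges in this view, relative to the held drum.

```bash
python3 - <<'E'
from h import *
s=snap('wrist'); im=s['img'].astype(int); o=ctrl.get_obs()
g=cv2.GaussianBlur(s['img'],(3,3),0)
cream=((g.min(2)>195)&((g[:,:,0].astype(int)-g[:,:,2])>8)).astype(np.uint8)
cream[330:]=0; cream[:, :200]=0; cream[:,440:]=0
n,l,st,_=cv2.connectedComponentsWithStats(cream); print(st[1:][st[1:,4]>150].tolist())
ys,xs=np.nonzero(cream)
def edge(line,rev=False):
    i=np.nonzero(line)[0]; return (i[-1],i[0])if rev else (i[0],i[-1])
L=[];Rr=[]
for v in list(range(158,180,4))+list(range(262,282,4)):
    i=np.nonzero(cream[v])[0]
    if len(i): L.append((i[0],v));Rr.append((i[-1]+1,v))
print(L,Rr)
B=[];F=[]
for u in list(range(262,290,5))+list(range(360,392,5)):
    i=np.nonzero(cream[:,u])[0]
    if len(i): B.append((u,i[0]));F.append((u,i[-1]+1))
print(B,F)
M=R.from_euler('xyz',o['orientation'],degrees=True).as_matrix()
def tool(uv,z): return ((px2w(s,uv,z)-o['tool_pos'])@M*1000).round(1)
l,r,b,f=[np.median(tool(q,.11),0) for q in(L,Rr,B,F)]
print('tool mm L,R y',l[1],r[1],'mid',(l[1]+r[1])/2,'width',r[1]-l[1]); print('x B,F',b[0],f[0],'mid',(b[0]+f[0])/2,f[0]-b[0])
print('tilt L',tool(L,.11)[:,1],'B',tool(B,.11)[:,0])
# drum silhouette expected: underside and top circles if held true
z0=o['tool_pos'][2]-.09
for h in(0.007,.03):
    c=[o['tool_pos'][:2].tolist()+[z0+h] + 0*np.zeros(3) if False else (M@[.026*np.cos(a),.026*np.sin(a),0])+[o['tool_pos'][0],o['tool_pos'][1],z0+h] for a in np.linspace(0,2*np.pi,60)]
    p=w2px(s,c); print(h,'u',p[:,0].min().round(1),p[:,0].max().round(1),'v',p[:,1].min().round(1),p[:,1].max().round(1))
cv2.imwrite('pics/d1.png',cv2.resize(s['img'][140:300,240:400,::-1],None,fx=3.7,fy=3.7,interpolation=cv2.INTER_CUBIC))
E
```

```text
[[255, 148, 144, 44, 268], [369, 242, 25, 44, 184]]
[(np.int64(398), 158), (np.int64(398), 162), (np.int64(397), 166), (np.int64(397), 170), (np.int64(308), 174), (np.int64(300), 178), (np.int64(258), 262), (np.int64(258), 266), (np.int64(258), 270), (np.int64(258), 274), (np.int64(258), 278)] [(np.int64(399), 158), (np.int64(399), 162), (np.int64(399), 166), (np.int64(398), 170), (np.int64(398), 174), (np.int64(398), 178), (np.int64(393), 262), (np.int64(393), 266), (np.int64(393), 270), (np.int64(393), 274), (np.int64(392), 278)]
[(262, np.int64(148)), (267, np.int64(148)), (272, np.int64(148)), (277, np.int64(148)), (282, np.int64(148)), (287, np.int64(148)), (360, np.int64(149)), (365, np.int64(149)), (370, np.int64(149)), (375, np.int64(149)), (380, np.int64(149)), (385, np.int64(149)), (390, np.int64(149))] [(262, np.int64(285)), (267, np.int64(285)), (272, np.int64(285)), (277, np.int64(245)), (282, np.int64(201)), (287, np.int64(194)), (360, np.int64(189)), (365, np.int64(318)), (370, np.int64(286)), (375, np.int64(286)), (380, np.int64(286)), (385, np.int64(286)), (390, np.int64(286))]
tool mm L,R y -16.2 58.9 mid 21.35 width 75.1
x B,F 53.7 -56.6 mid -1.4499999999999993 -110.30000000000001
tilt L [ 58.3  58.5  57.9  58.  -10.  -16.2 -51.3 -51.4 -51.6 -51.7 -51.9] B [54.4 54.3 54.3 54.3 54.3 54.3 53.6 53.6 53.6 53.6 53.6 53.7 53.7]
0.007 u 275.2 366.4 v 213.1 299.6
0.03 u 270.5 370.8 v 223.2 317.4
```

View pics/d1.png

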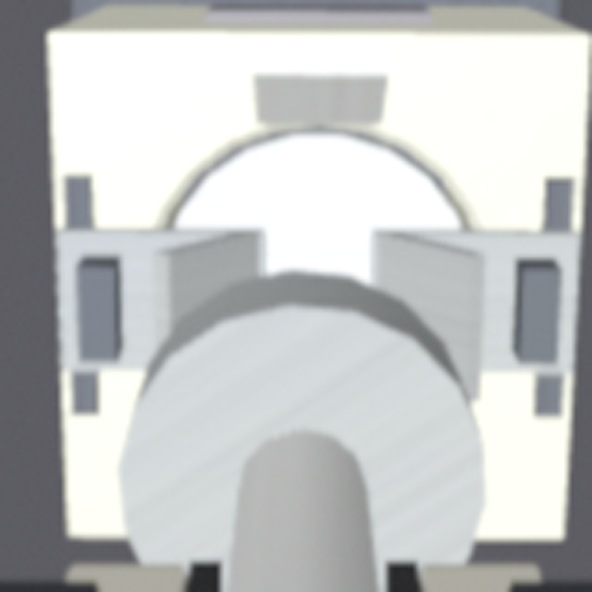

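The drum edges are within 1 px of where a true, centred hold would put them. The feeder axis lies about +3 mm in tool y and −1.5 mm in tool x from the tool axis. I'll apply that and come down to just above the catches.

Emit:
jog_arm(motion=[{"offset": [-1.5, 2.8, 0], "roll": 0, "hand": 10}, {"offset": [-1.5, 2.8, 20], "roll": 0, "hand": 10}, {"offset": [-1.5, 2.8, 40], "roll": 0, "hand": 10}, {"offset": [-1.5, 2.8, 50], "roll": 0, "hand": 10}, {"offset": [-1.5, 2.8, 54], "roll": 0, "hand": 10}, {"offset": [-1.5, 2.8, 54], "roll": 0, "hand": 10}, {"offset": [-1.5, 2.8, 54], "roll": 0, "hand": 10}, {"offset": [-1.5, 2.8, 54], "roll": 0, "hand": 10}])

```text
clock: 5.22
tool_pos: [0.5596, 0.0981, 0.2373]
orientation: [179.9, 0.1, 152.2]
force: [1.0, 0.0, -3.8]
opening: 0.0171
```

```bash
python3 - <<'E'
from h import *
s=snap('wrist');c=snap('scene')
print(rel([.5585,.0989,.166]))
cv2.imwrite('pics/m2.png',np.hstack([cv2.resize(s['img'][120:360,200:440],(400,400),interpolation=cv2.INTER_CUBIC),cv2.resize(c['img'][150:310,380:540],(400,400),interpolation=cv2.INTER_CUBIC)])[:,:,::-1])
E
```

```text
(array([ 1.2,  0.2, 71.1]), array([0.5594, 0.0981, 0.2371]), array([1.7993e+02, 6.0000e-02, 1.5221e+02]), 5.3167)
```

View pics/m2.png

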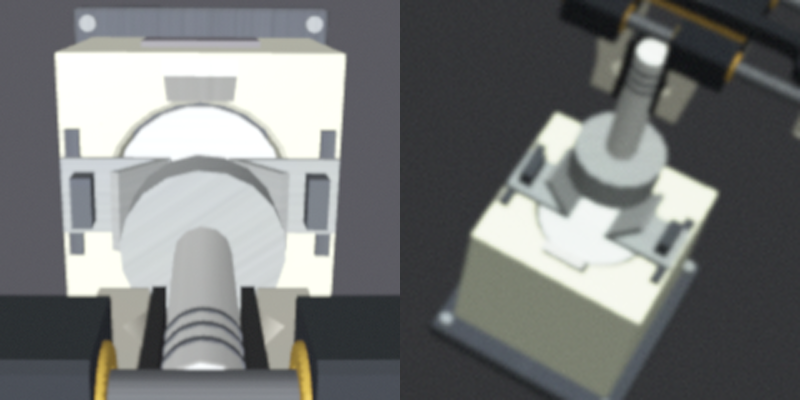

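Both views show the drum just above the catches: drum centre u≈204 against 201 for the catches (wrist crop). That is about 1 mm off, so I'll correct by −1 mm in y and press down in stages.

Emit:
jog_arm(motion=[{"offset": [0.7, -1, 0], "roll": 0, "hand": 10}, {"offset": [0.7, -1, 6], "roll": 0, "hand": 10}, {"offset": [0.7, -1, 12], "roll": 0, "hand": 10}, {"offset": [0.7, -1, 18], "roll": 0, "hand": 10}, {"offset": [0.7, -1, 24], "roll": 0, "hand": 10}, {"offset": [0.7, -1, 30], "roll": 0, "hand": 10}, {"offset": [0.7, -1, 36], "roll": 0, "hand": 10}, {"offset": [0.7, -1, 42], "roll": 0, "hand": 10}, {"offset": [0.7, -1, 48], "roll": 0, "hand": 10}, {"offset": [0.7, -1, 54], "roll": 0, "hand": 10}, {"offset": [0.7, -1, 60], "roll": 0, "hand": 10}, {"offset": [0.7, -1, 60], "roll": 0, "hand": 10}, {"offset": [0.7, -1, 60], "roll": 0, "hand": 10}])

```text
clock: 6.4
tool_pos: [0.5586, 0.0975, 0.1765]
orientation: [180.0, 0.1, 152.2]
force: [-0.1, 0.1, 5.0]
opening: 0.0174
```

Emit:
jog_arm(motion=[{"offset": [0, 0, 3], "roll": 0, "hand": 10}, {"offset": [0, 0, 6], "roll": 0, "hand": 10}, {"offset": [0, 0, 9], "roll": 0, "hand": 10}, {"offset": [0, 0, 11.5], "roll": 0, "hand": 10}, {"offset": [0, 0, 11.5], "roll": 0, "hand": 10}, {"offset": [0, 0, 11.5], "roll": 0, "hand": 10}, {"offset": [0, 0, 11.5], "roll": 0, "hand": 10}])

```text
clock: 6.98
tool_pos: [0.5588, 0.0975, 0.1659]
orientation: [179.9, 0.1, 152.2]
force: [-1.4, -0.4, 11.4]
opening: 0.0175
```

```bash
python3 - <<'E'
from h import *
s=snap('wrist');c=snap('scene');o=ctrl.get_obs();print(o['tool_pos'],o['force'])
t=c['img'][130:310,380:560]
cv2.imwrite('pics/m3.png',np.hstack([cv2.resize(s['img'][120:360,200:440],(400,400),interpolation=cv2.INTER_CUBIC),cv2.resize(t,(400,400),interpolation=cv2.INTER_CUBIC)])[:,:,::-1])
E
```

```text
[0.55882389 0.0974843  0.16593843] [-1.59630287 -0.94141545 10.2258079 ]
```

View pics/m3.png

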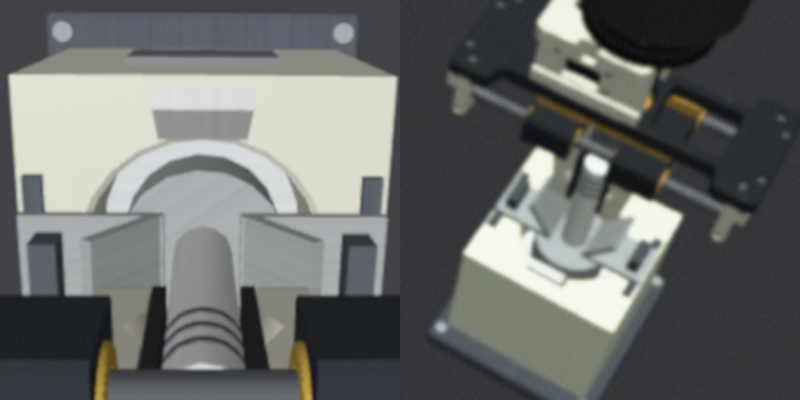

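Both catches have closed over the drum: their inner tips sit close to the stem, symmetrically at crop u≈163 and 240. I'll ease up about 6 mm with the grip still on, so the catches take the load before I open.

Emit:
jog_arm(motion=[{"offset": [0, 0, -2], "roll": 0, "hand": 10}, {"offset": [0, 0, -4], "roll": 0, "hand": 10}, {"offset": [0, 0, -6], "roll": 0, "hand": 10}, {"offset": [0, 0, -6], "roll": 0, "hand": 10}, {"offset": [0, 0, -6], "roll": 0, "hand": 10}])

```text
clock: 7.5
tool_pos: [0.5588, 0.0975, 0.1718]
orientation: [179.9, 0.1, 152.2]
force: [-2.1, -0.2, 8.5]
opening: 0.0177
```

Underside is near 81 mm and the force is normal. Now I'll open and withdraw.

Emit:
jog_arm(motion=[{"offset": [0, 0, -6.5], "roll": 0, "hand": 20}, {"offset": [0, 0, -6.5], "roll": 0, "hand": 24}, {"offset": [0, 0, -6.5], "roll": 0, "hand": 30}, {"offset": [0, 0, -6.5], "roll": 0, "hand": 40}, {"offset": [0, 0, -6.5], "roll": 0, "hand": 50}, {"offset": [0, 0, -6.5], "roll": 0, "hand": 50}, {"offset": [0, 0, -6.5], "roll": 0, "hand": 50}, {"offset": [0, 0, -20], "roll": 0, "hand": 50}, {"offset": [0, 0, -50], "roll": 0, "hand": 50}, {"offset": [0, 0, -85], "roll": 0, "hand": 50}, {"offset": [0, 0, -120], "roll": 0, "hand": 50}, {"offset": [0, 0, -120], "roll": 0, "hand": 50}, {"offset": [0, 0, -120], "roll": 0, "hand": 50}])

```text
clock: 8.58
tool_pos: [0.5588, 0.0978, 0.2929]
orientation: [179.8, 0.2, 152.2]
force: [0.3, -0.4, -1.5]
opening: 0.0499
```

```bash
python3 - <<'E'
from h import *
s=snap('wrist');c=snap('scene');o=ctrl.get_obs();print(o['tool_pos'],o['force'],o['clock'],o['opening'])
print('expect stem top @197, drum top @112', w2px(s,[(.5588,.0978,.197),(.5588,.0978,.112)]).round(1), w2px(c,[(.5588,.0978,.197),(.5588,.0978,.112)]).round(1))
cv2.imwrite('pics/m4.png',np.hstack([cv2.resize(s['img'][60:360,200:440],(320,400),interpolation=cv2.INTER_CUBIC),cv2.resize(c['img'][100:340,130:530],(480,400))[:,:] if False else cv2.resize(c['img'][120:340,120:540],(480,400))])[:,:,::-1])
E
```

```text
[0.55737555 0.09734946 0.28988886] [-0.79174335 -0.38599096 -0.7894665 ] 8.6833 0.05010188879306313
expect stem top @197, drum top @112 [[320.2 250.2]
 [320.2 217.2]] [[470.1 200.5]
 [458.2 234.6]]
```

View pics/m4.png

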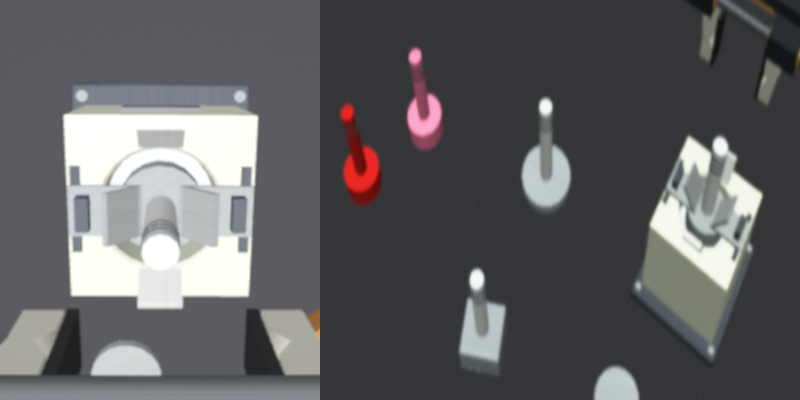

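The holder is held under both catches and upright. Its stem top is at about (470,200) in the scene image, against (470,200.5) expected for an underside at 82 mm. The bystanders and look-alikes haven't moved, so I'll hand in.

```bash
python3 -c "
from h import *
print(order.close_job())"
```

```text
the job is handed in; nothing more can be done
None
```

The round-foot holder is loaded in the feeder: pressed down until both catches snapped over the drum, then released, and the job is handed in at about 8.7 s.

- **Press:** I gripped the stem 98 mm up, set the drum in the mouth and pressed to an underside height of about 75 mm. The vertical force on the wrist read about 11 N at the bottom. I eased up 6 mm with the grip still on, then let go and withdrew.
- **Held down and upright:** In the last pictures both catches are over the drum. The stem top is at about (470,200) in the scene view, where (470,200.5) was expected for an underside at 82 mm. In the wrist view it is about 4 px off in the row direction (246 against 250), and the arm was still settling then.
- **Other holders:** The square, flat, pink and red holders stand where they were.
- **Disagreement:** The cameras differed by 2–4 mm on the feeder's position. I went by the close wrist view of the held drum against the feeder, plus a final correction of about 1 mm.

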